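Hang the desoldering pump in the bench stand

TASK

Take the desoldering pump (the tool with the broad finger disc and the plunger knob) out of the three-hole tool rack and put it nose-down through the wide eyelet of the round-footed stand, so that it hangs upright with its disc resting on the eyelet. Let go of it there, and leave the other two tools hanging in the rack.

Things in the scene. Friction and masses are not known exactly. Their poses are not given: they have to be found in the camera images.
- pump: Desoldering pump, 70 g, upright rod hung in a rack hole by its black 50 mm disc, 4 mm thick. Origin: centre of the disc's underside, z up, y along the rack's row. Above origin: aluminium barrel, diameter 20 mm, from 4 to 46 mm (grasp here from above), thin stem, 16 mm knob, top at 66 mm. Below: barrel, diameter 18 mm, to 45 mm, white cone to a 6 mm nose ending 75 mm below origin.
- wide_eye (a point): Centre of the wide eyelet at its top, 95 mm above the table, z up. Fixed level steel ring, 32 mm inside, 52 mm outside, 8 mm thick, open below, on an arm 65 mm from the post of a stand with a 90 mm round foot; x points from post to eyelet. Nothing of the stand is higher. The small eyelet (12 mm inside) opposite is too small for the pump. The stand is turned any way round.
- driver: Black precision screwdriver in another rack hole, hung by a 34 mm collar; top 41 mm above the rack. Origin: centre of the collar's underside, z up. Must stay there. The rack is a fixed aluminium bridge, 250 mm along the row by 70 mm, flat top 95 mm above the table, three 24 mm holes in a row 80 mm apart; which tool hangs in which hole varies.
- brush: Cleaning brush with a 14 mm wooden handle in the remaining rack hole, hung by a 34 mm aluminium collar; top 45 mm above the rack. Origin: centre of the collar's underside, z up. Must stay there.
Mind the look-alikes: they are no part of the job. What is shaped like the pump but orange or pink is not meant.

How it is judged:
At the end, for the whole second after the job is handed in: The pump hangs at rest in the wide eyelet, let go: the underside of its disc within 6 mm of the level of the eyelet's top, its centre line within 10 mm of the eyelet's centre, upright within 10 degrees (horizontal distance between pump and wide_eye below 0.01 m and z of pump in the frame of wide_eye between -0.006 and 0.006 m and angle between pump's own z axis and vertical below 0.17 rad and linear speed of pump below 0.02 m/s and angular speed of pump below 0.2 rad/s); the robot touches nothing.
It fails at once if the screwdriver or the brush is moved more than 30 mm or tipped more than 30 degrees from upright (distance of any of driver, brush from where it was at the start of the episode above 0.03 m or angle between any of driver, brush's own z axis and vertical above 0.52 rad).
It also fails if it takes over 43 s, if anything falls off the work surface, if the arm or the gripper's body presses on something with over 40 N, if the wrist force passes 120 N, or if a joint passes its speed limit or range.

ROBOT

A 7-joint arm with a two-finger parallel gripper is mounted at the origin on the work surface. World frame = base frame: x ahead of the robot, y to its left, z up, the work surface at z = 0. Lengths are in m, angles in rad, forces in N, time in s.
With the tool pointing down it reaches from about 0.425 to 0.925 m from the base axis. Payload 6.8 kg.
Tool frame: the origin (TCP) lies on the mounting face of the last link; the fingertips stand 173 mm ahead of it and the grasp point (between the pads) lies 155 mm ahead of it; z points along the fingers, y is the line along which they close (so a half turn about z gives the same grasp; the last joint's range is limited). The gripper opens to 85 mm and grips with 20 to 120 N. Pads are 22 mm wide; open, the fingers measure 114 mm over their backs; the gripper's body (76 mm by 85 mm) begins 54 mm behind the grasp point. The pads swing forward as they close: fully open they stand 13 mm farther back than shut.
Start: joints at [-1.214, 0.477, 0.022, 1.555, -0.011, 1.109, -0.083], TCP at [0.303, 0.603, 0.405] pointing down, gripper open.
Joint ranges: [-2.96, 2.96], [-0.34, 2.1], [-1.41, 1.46], [0.24, 2.44], [-1.37, 4.51], [0.17, 1.92], [-2.96, 2.96]. Speed limits (rad/s): [2.39, 2.39, 3.14, 3.14, 3.14, 3.14, 3.14].

INTERFACE

Orientations are given as a rotation vector (axis times angle).
In Python, from bench import r gives the robot as it stands.
- The arm moves only by the tool carry_out, never from a script. Its argument "moves" is a list of rows, each a list of 5 numbers: the shift along the tool's x, y, z in m, then the turn about the tool's z in rad, then the finger opening in m, from 0 to 0.0854. In form: [[dx, dy, dz, roll, claw], ...]. A call has exactly 8 rows; each row is the pose to reach, as a shift and turn from the pose commanded when the call began, along the tool's axes at that moment; what a row does not reach only later rows make up. A row lasts 1/10 s, in which the tool goes at most 50 mm and 8.59 degrees, less where a joint would pass 70% of its speed; a pose out of reach is approached as far as the arm can. A call with a gripper value outside its range is refused whole. The fingers move at their own pace and stop on an object; "force" is the grip in N (left out, the last holds). Time passes only in rows, so rows that repeat a pose let the fingers close, or fill a call up. It gives the time, the measured TCP pose, the force, the opening and the grip force at its end, in the units of the state.
- r.get_obs(): the state, without advancing time (a new reading comes with each control period).
- r.grab_frame(name): name is "side" or "top"; returns the picture (420x560x3 uint8, red, green, blue); there is no depth.
- r.calibration(name): a dict with "fx", "fy", "cx", "cy" (pixels), "k1" (the pictures are not rectified: a ray, as slopes to the right and down, at radius r is drawn at 1 + k1 r^2 times it, then the intrinsics apply), "rvec" (rotation vector, rad) and "tvec" (3), from world to camera coordinates, as OpenCV has them. Camera axes: x right, y down, z forward; pixel columns grow to the right and rows downward; lengths in m; the calibration is good to about 2 mm. A picture is of the moment at which its call begins. calibration takes no time and is no camera call.
- r.hand_in(): hands the job in; it is judged then, once.
The state is a dict: "clock": time; "joints": joint angles; "qvel": joint speeds; "tau": joint torques, N m; "tcp_pos": TCP position; "orientation": TCP orientation; "contact_force": force on the tool from outside, world axes, zero at the start; "moment": the same for the moment, N m; "grip_width": finger opening in m; "gripper_force": force on a finger pad.
Only numpy, scipy, OpenCV 4.12 (cv2) and the standard library are available. Lean on these libraries where they do the work, as an engineer would, in place of code of your own. Each camera call takes 0.05 s, during which the arm holds its last target. There are 200 camera calls.

## Working session

There is one attempt and no reset: what is moved stays moved. The work goes in short steps, Python scripts to look and compute and a tool call to move; the robot and the scene stay as the last step left them, time stands still between calls to the robot, and variables do not carry over. Pictures are saved under pics/ and viewed, at most 10 in all, crops included, and the job is handed in when it is done.

Besides the shell and the picture viewer there is one more tool, called after "Emit:" by a JSON object that holds its "name" and its "arguments". carry_out: Moves the arm, as the interface text tells. Its arguments: {"type":"object","properties":{"moves":{"type":"array","items":{"type":"array","items":{"type":"number"}}},"force":{"type":"number"}},"required":["moves"]}

```bash
mkdir -p pics; cat > h.py <<'E'
import numpy as np, cv2
from bench import r
def cal(n):
    c=r.calibration(n); R=cv2.Rodrigues(np.array(c["rvec"],float))[0]; return c,R,np.array(c["tvec"],float).ravel()
def ray(n,u,v):
    c,R,t=cal(n); x,y=(u-c["cx"])/c["fx"],(v-c["cy"])/c["fy"]
    rd=np.hypot(x,y); q=rd
    for _ in range(20): q=rd/(1+c["k1"]*q*q)
    s=q/rd if rd else 1
    return -R.T@t, R.T@np.array([x*s,y*s,1])
def onz(n,u,v,z):
    o,d=ray(n,u,v); return o+d*(z-o[2])/d[2]
def proj(n,p):
    c,R,t=cal(n); q=R@np.array(p,float)+t; x,y=q[:2]/q[2]; f=1+c["k1"]*(x*x+y*y)
    return c["fx"]*x*f+c["cx"],c["fy"]*y*f+c["cy"]
def snap(n,name):
    f=np.array(r.grab_frame(n)); cv2.imwrite(f"pics/{name}.png",f[:,:,::-1]); return f
E
python3 - <<'E'
from h import *
for n in("top","side"):
    snap(n,n+"0"); c,R,t=cal(n); print(n,c,-R.T@t)
o=r.get_obs(); print(o["clock"],o["tcp_pos"],o["orientation"],o["grip_width"])
print(cv2.Rodrigues(np.array(o["orientation"]))[0].round(3))
E
```

```text
top {'fx': 501.8307645499216, 'fy': 501.8307645499216, 'cx': 278.61113227178123, 'cy': 218.11141502994164, 'k1': -0.0775424297222856, 'rvec': array([ 2.08899692, -2.15461534,  0.13749164]), 'tvec': array([0.07160055, 0.56904722, 1.04523473])} [0.3944619  0.02130344 1.12490132]
side {'fx': 393.6205828439073, 'fy': 393.6205828439073, 'cx': 284.1107736137202, 'cy': 210.33115925205695, 'k1': -0.09856306620722262, 'rvec': array([ 0.84188194, -2.62310406,  1.01102675]), 'tvec': array([0.46874227, 0.30670892, 0.64561271])} [0.27141127 0.44163376 0.67963298]
0.1 [0.30245748 0.60317847 0.40382248] [-7.23495066e-01 -3.05688036e+00  2.47814412e-03] 0.08519643137988367
[[-0.894  0.448 -0.001]
 [ 0.448  0.894 -0.001]
 [-0.    -0.002 -1.   ]]
```

View pics/top0.png

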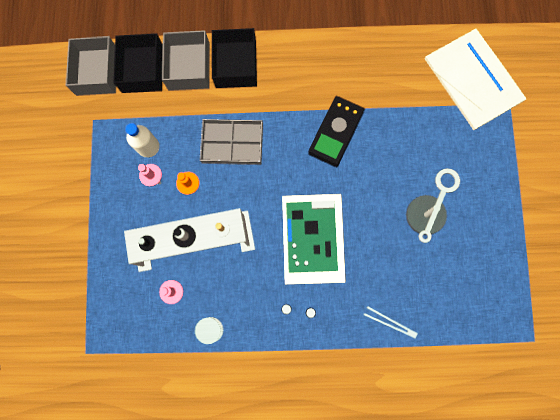

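View pics/side0.png

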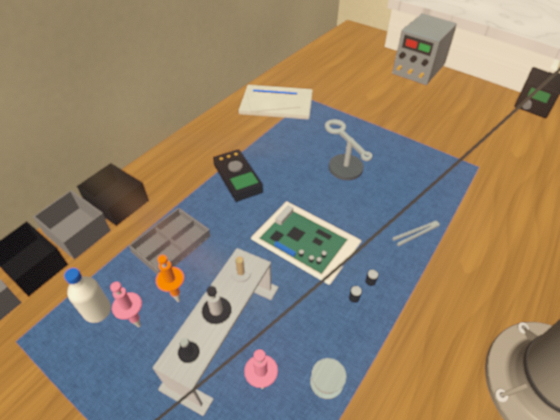

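The top view shows the rack on the left with the pump's broad disc in the middle hole, about (184,237). The driver is at (146,243), the brush at (219,227), and the wide eyelet at (447,181). The orange and pink look-alikes stand off the rack. The side view agrees: pump at (215,305), eyelet at (336,127).

```bash
python3 - <<'E'
from h import *
f=cv2.imread("pics/top0.png"); hsv=cv2.cvtColor(f,cv2.COLOR_BGR2HSV)
# black disc
m=(hsv[...,2]<60).astype(np.uint8); m[:222]=0;m[252:]=0;m[:,:168]=0;m[:,205:]=0
cs=max(cv2.findContours(m,0,2)[0],key=cv2.contourArea)
(u,v),rad=cv2.minEnclosingCircle(cs); print("disc px",u,v,rad,cv2.contourArea(cs), onz("top",u,v,.099), "diam",np.linalg.norm(onz("top",u+rad,v,.099)-onz("top",u-rad,v,.099)))
# light grey: ring & rack
g=((hsv[...,1]<60)&(hsv[...,2]>120)).astype(np.uint8)
k=g.copy(); k[:160]=0;k[215:]=0;k[:,:425]=0;k[:,470:]=0
cc,h=cv2.findContours(k,cv2.RETR_CCOMP,cv2.CHAIN_APPROX_NONE)
for c,hh in zip(cc,h[0]):
    if cv2.contourArea(c)>60:
        (u,v),q=cv2.minEnclosingCircle(c); e=cv2.fitEllipse(c); p=onz("top",*e[0],.095); print("ring",hh[3],e,p,np.linalg.norm(onz("top",u+q,v,.095)-onz("top",u-q,v,.095)))
k=g.copy(); k[:200]=0;k[275:]=0;k[:,:115]=0;k[:,244:]=0
c=max(cv2.findContours(k,0,2)[0],key=cv2.contourArea); b=cv2.boxPoints(cv2.minAreaRect(c)); 
P=np.array([onz("top",*x,.095) for x in b]);print("rack",b,P,np.linalg.norm(np.diff(P,axis=0),axis=1),P.mean(0))
E
python3 - <<'E'
import cv2
a=cv2.imread("pics/top0.png");s=cv2.imread("pics/side0.png")
import numpy as np
A=cv2.resize(a[200:275,110:260],(600,300),interpolation=cv2.INTER_CUBIC);B=cv2.resize(s[240:390,140:290],(300,300));C=cv2.resize(s[100:190,300:390],(300,300))
cv2.imwrite("pics/z.png",np.vstack([A,np.hstack([B,C])]))
E
```

```text
disc px 183.8000030517578 235.4499969482422 11.213593482971191 354.5 [0.53264365 0.2507127  0.099     ] diam 0.04727018378228368
ring -1 ((442.0835876464844, 188.90081787109375), (23.269956588745117, 52.44331359863281), 31.6309757232666) [ 0.61355706 -0.29160926  0.095     ] 0.1103390340162719
ring 0 ((447.2572021484375, 180.11968994140625), (14.280473709106445, 15.859216690063477), 133.96734619140625) [ 0.63203999 -0.30412538  0.095     ] 0.03453094827002819
rack [[121.83896 230.8096 ]
 [242.2161  207.0314 ]
 [250.61157 249.53354]
 [130.23444 273.31174]] [[0.54720081 0.3843367  0.095     ]
 [0.58924685 0.12809455 0.095     ]
 [0.4994161  0.11218656 0.095     ]
 [0.45724603 0.36464101 0.095     ]] [0.25966884 0.09122843 0.25595227] [0.52327745 0.24731471 0.095     ]
```

View pics/z.png

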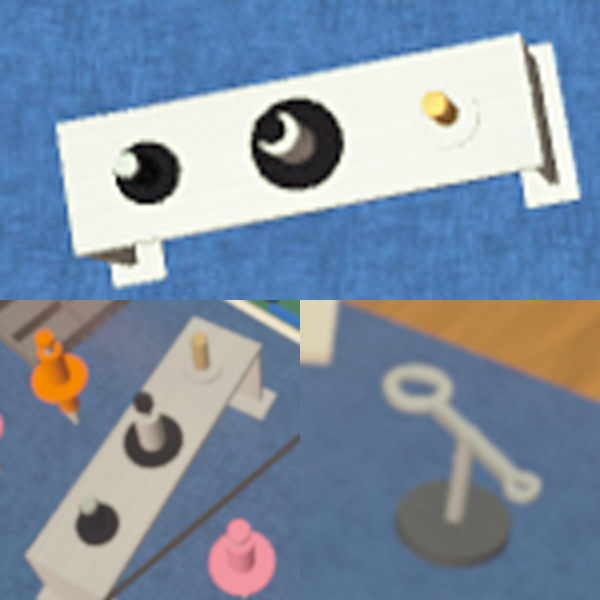

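```bash
python3 - <<'E'
from h import *
print("side disc",onz("side",216,310,.099),"side ring",onz("side",335.7,126.4,.095))
a,b=onz("top",124.2,230.8,.095),onz("top",240,208.8,.095); d=a-b; print("row",d/np.linalg.norm(d),np.linalg.norm(d))
o=r.get_obs();R=cv2.Rodrigues(np.array(o["orientation"]))[0]
print("tool delta",R.T@(np.array([.532,.250,.38])-o["tcp_pos"]))
print(o["contact_force"])
E
```

```text
side disc [0.53124612 0.254526   0.099     ] side ring [ 0.62814695 -0.29631617  0.095     ]
row [-0.15470239  0.98796112  0.        ] 0.2494103932925076
tool delta [-0.36349862 -0.21277999  0.02420197]
[-0.14396955 -0.69659306 -0.11701682]
```

Emit:
{"name": "carry_out", "arguments": {"moves": [[-0.03,-0.018,0,0.1,0.085],[-0.07,-0.041,0,0.23,0.085],[-0.11,-0.064,0,0.36,0.085],[-0.15,-0.088,0,0.49,0.085],[-0.19,-0.111,0,0.62,0.085],[-0.23,-0.134,0,0.75,0.085],[-0.27,-0.158,0,0.88,0.085],[-0.3,-0.175,0,0.95,0.085]]}}

```text
clock: 0.9
tcp_pos: [0.4936, 0.3092, 0.4046]
orientation: [2.05, 2.38, -0.001]
contact_force: [0.1, 0.2, -0.0]
grip_width: 0.0854
gripper_force: 0.0
```

```bash
cat >> h.py <<'E'
def delta(p,yaw=None):
    "tool-frame shift to put the TCP at p, with the roll that sets tool y to world angle yaw"
    o=r.get_obs();R=cv2.Rodrigues(np.array(o["orientation"]))[0]
    print(o["clock"],"tcp",np.round(o["tcp_pos"],4),"d",(R.T@(np.array(p)-o["tcp_pos"])).round(4),"yaw",np.arctan2(R[1,1],R[0,1]).round(4),"tilt",R[:,2].round(4),"w",o["grip_width"],o["gripper_force"],"F",np.round(o["contact_force"],2),"j",np.round(o["joints"],2))
E
python3 -c "
from h import *
delta([.532,.252,.37])"
```

```text
0.9 tcp [0.4936 0.3092 0.4046] d [-0.0622  0.0295  0.0346] yaw 0.1486 tilt [ 1.0e-04 -1.1e-03 -1.0e+00] w 0.08536218441609267 0.0 F [ 0.12  0.2  -0.02] j [-0.92  0.33  0.32  1.8  -0.12  1.03 -0.41]
```

Emit:
{"name": "carry_out", "arguments": {"moves": [[-0.02,0.01,0,0,0.085],[-0.045,0.02,0.01,0,0.085],[-0.062,0.03,0.025,0,0.085],[-0.062,0.03,0.034,0,0.085],[-0.062,0.03,0.034,0,0.085],[-0.062,0.03,0.034,0,0.085],[-0.062,0.03,0.034,0,0.085],[-0.062,0.03,0.034,0,0.085]]}}

```text
clock: 1.7
tcp_pos: [0.5312, 0.2569, 0.3713]
orientation: [-2.04, -2.389, -0.002]
contact_force: [-1.1, -0.7, -0.9]
grip_width: 0.085
gripper_force: 0.0
```

```bash
python3 -c "
from h import *
delta([.532,.252,.28])
a=snap('side','side1');b=snap('top','top1')
cv2.imwrite('pics/c1.png',np.hstack([cv2.resize(x,(400,400),interpolation=cv2.INTER_CUBIC)[:,:,::-1] for x in (a[210:410,120:320],b[150:300,110:260])]))"
```

```text
1.7 tcp [0.5312 0.2569 0.3713] d [-0.005  -0.0001  0.0913] yaw 0.1576 tilt [ 7.e-04  8.e-04 -1.e+00] w 0.08496034812211947 0.0 F [-1.12 -0.73 -0.9 ] j [-0.81  0.38  0.33  1.82 -0.15  0.96 -0.26]
```

View pics/c1.png

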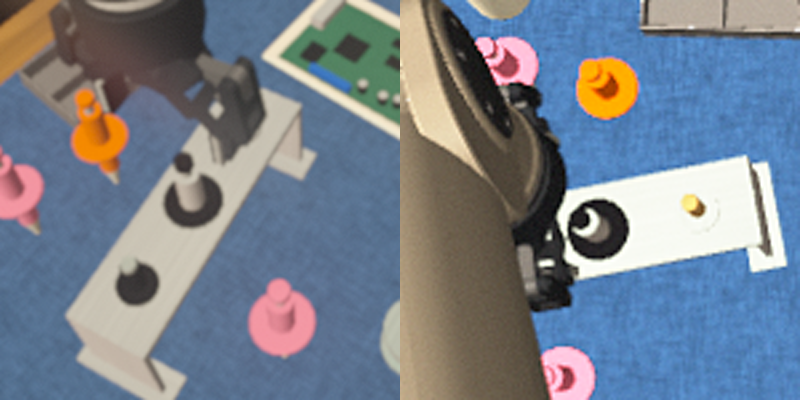

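Side crop: the open fingers are above the rack, with the pump at the centre-left of the crop. Top crop: the fingertips are around (535,100) and (550,280), straddling the pump's row position. I'll check both against the projection.

```bash
python3 -c "
from h import *
for z in(.2,.22,.25): print(z,onz('top',163.4,221,z))
print(proj('side',[.531,.257,.2]),proj('side',[.531,.257,.161]),proj('side',[.531,.252,.161]),proj('top',[.532,.252,.161]), proj('top',[.532,.252,.145]))"
```

```text
0.2 [0.5477982  0.26723743 0.2       ]
0.22 [0.54448247 0.26191937 0.22      ]
0.25 [0.53950887 0.25394228 0.25      ]
(np.float64(206.402888220129), np.float64(277.73874840849396)) (np.float64(210.01778810158342), np.float64(291.71184477445524)) (np.float64(212.2492024193065), np.float64(289.3698261231608)) (np.float64(176.16916871073806), np.float64(231.78953304643076)) (np.float64(178.0621823930968), np.float64(232.86498017254354))
```

Emit:
{"name": "carry_out", "arguments": {"moves": [[-0.005,0,0,0,0.085],[-0.005,0,0.02,0,0.085],[-0.005,0,0.045,0,0.085],[-0.005,0,0.065,0,0.085],[-0.005,0,0.08,0,0.085],[-0.005,0,0.09,0,0.085],[-0.005,0,0.09,0,0.085],[-0.005,0,0.09,0,0.085]], "force": 30}}

```text
clock: 2.6
tcp_pos: [0.5327, 0.251, 0.2812]
orientation: [2.042, 2.387, 0.001]
contact_force: [-0.0, -0.2, -0.3]
grip_width: 0.0849
gripper_force: 0.0
```

```bash
python3 -c "
from h import *
delta([.532,.252,.28])"
```

```text
2.6 tcp [0.5327 0.251  0.2812] d [ 0.0011 -0.0005  0.0012] yaw 0.1559 tilt [ 6.e-04  3.e-04 -1.e+00] w 0.08487935304282872 0.0 F [-0.02 -0.2  -0.35] j [-0.77  0.49  0.29  1.89 -0.2   0.79 -0.22]
```

Emit:
{"name": "carry_out", "arguments": {"moves": [[0,0,0,0,0.06],[0,0,0,0,0.04],[0,0,0,0,0.025],[0,0,0,0,0.01],[0,0,0,0,0.01],[0,0,0,0,0.01],[0,0,0,0,0.01],[0,0,0,0,0.01]], "force": 30}}

```text
clock: 3.4
tcp_pos: [0.5325, 0.251, 0.281]
orientation: [2.042, 2.388, 0.001]
contact_force: [-0.2, -0.1, 3.4]
grip_width: 0.0189
gripper_force: 29.4
```

Emit:
{"name": "carry_out", "arguments": {"moves": [[0,0,-0.01,0,0.01],[0,0,-0.03,0,0.01],[0,0,-0.055,0,0.01],[0,0,-0.085,0,0.01],[0,0,-0.115,0,0.01],[0,0,-0.14,0,0.01],[0,0,-0.165,0,0.01],[0,0,-0.165,0,0.01]], "force": 40}}

```text
clock: 4.2
tcp_pos: [0.5331, 0.2509, 0.4496]
orientation: [2.041, 2.386, 0.01]
contact_force: [0.7, 0.1, -1.4]
grip_width: 0.019
gripper_force: 39.1
```

```bash
python3 -c "
from h import *
delta([.631,-.301,.446])
a=snap('side','side2')
cv2.imwrite('pics/c2.png',cv2.resize(a[150:390,100:340],(480,480))[:,:,::-1])"
```

```text
4.2 tcp [0.5331 0.2509 0.4496] d [-0.5604  0.0111  0.0022] yaw 0.1556 tilt [ 0.0053  0.0035 -1.    ] w 0.019020926428885514 39.11364555358887 F [ 0.67  0.12 -1.42] j [-0.82  0.3   0.35  1.74 -0.11  1.12 -0.28]
```

View pics/c2.png

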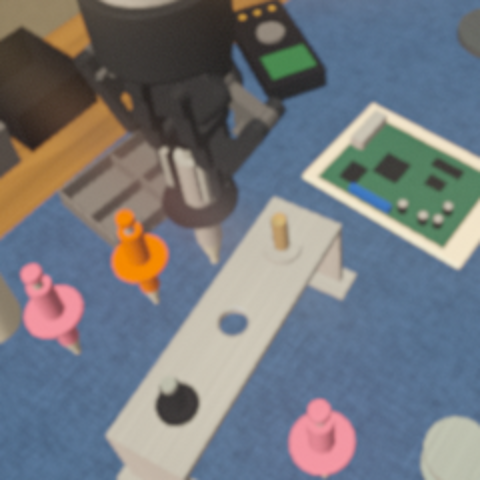

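The pump is gripped and upright, at about (200,190) in the crop. The middle hole is empty, and the driver and brush are still in place. Next is the move to the eyelet.

Emit:
{"name": "carry_out", "arguments": {"moves": [[-0.015,0,0,0,0.01],[-0.045,0,0,0,0.01],[-0.08,0.002,0,0,0.01],[-0.12,0.003,0,0,0.01],[-0.16,0.004,0,0,0.01],[-0.2,0.005,0,0,0.01],[-0.24,0.006,0,0,0.01],[-0.28,0.006,0,0,0.01]]}}

```text
clock: 5.05
tcp_pos: [0.581, -0.0275, 0.4442]
orientation: [-2.042, -2.385, 0.004]
contact_force: [0.6, 0.7, -1.0]
grip_width: 0.0188
gripper_force: 39.1
```

Emit:
{"name": "carry_out", "arguments": {"moves": [[-0.04,0,0,0,0.01],[-0.08,0.001,0,0,0.01],[-0.12,0.002,0,0,0.01],[-0.16,0.003,0,0,0.01],[-0.2,0.004,0,0,0.01],[-0.24,0.005,0,0,0.01],[-0.265,0.005,0,0,0.01],[-0.28,0.005,0,0,0.01]]}}

```text
clock: 5.85
tcp_pos: [0.6285, -0.3043, 0.4438]
orientation: [-2.045, -2.382, 0.005]
contact_force: [-0.1, 0.1, 0.0]
grip_width: 0.0191
gripper_force: 39.1
```

Emit:
{"name": "carry_out", "arguments": {"moves": [[0,0,0,0,0.01],[0,0,0,0,0.01],[0,0,0,0,0.01],[0,0,0,0,0.01],[0,0,0,0,0.01],[0,0,0,0,0.01],[0,0,0,0,0.01],[0,0,0,0,0.01]]}}

```text
clock: 6.65
tcp_pos: [0.6302, -0.3005, 0.4457]
orientation: [2.041, 2.388, 0.0]
contact_force: [0.6, -0.8, -0.7]
grip_width: 0.0186
gripper_force: 39.1
```

```bash
python3 -c "
from h import *
delta([.631,-.301,.387])
a=snap('side','side3');b=snap('top','top3')
cv2.imwrite('pics/c3.png',np.hstack([cv2.resize(x,(400,400),interpolation=cv2.INTER_CUBIC)[:,:,::-1] for x in (a[50:200,270:420],b[120:270,350:500])]))"
```

```text
6.65 tcp [ 0.6302 -0.3005  0.4457] d [-0.0007  0.0007  0.0587] yaw 0.156 tilt [ 1.e-04 -0.e+00 -1.e+00] w 0.01864167908112898 39.136653542518616 F [ 0.56 -0.81 -0.68] j [ 0.01  0.53  0.52  1.47 -0.27  1.22  0.73]
```

View pics/c3.png

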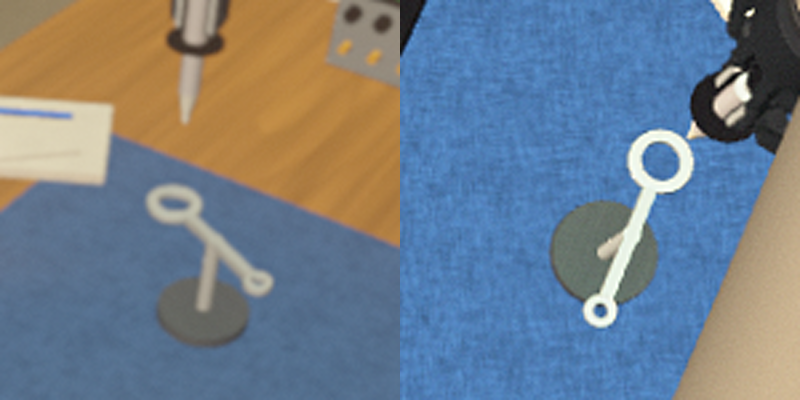

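```bash
python3 -c "
from h import *
print('nose side',onz('side',339,95.6,.185),'top',onz('top',458,171.4,.185))
print('disc side',onz('side',270+196/2.667,50+42/2.667,.262),'top',onz('top',350+(722-400)/2.667,120+106/2.667,.26))
print('ring side',onz('side',335.6,126.5,.095),'top',onz('top',447.5,180.4,.095))
o1,d1=ray('side',335.6,126.5);o2,d2=ray('top',447.5,180.4)
s=np.linalg.lstsq(np.c_[d1,-d2],o2-o1,rcond=None)[0]; print(o1+s[0]*d1,o2+s[1]*d2)
o1,d1=ray('side',339,95.6);o2,d2=ray('top',458,171.4)
s=np.linalg.lstsq(np.c_[d1,-d2],o2-o1,rcond=None)[0]; print(o1+s[0]*d1,o2+s[1]*d2)
"
```

```text
nose side [ 0.62787977 -0.29251295  0.185     ] top [ 0.62779787 -0.2979965   0.185     ]
disc side [ 0.62521513 -0.29093147  0.262     ] top [ 0.62977525 -0.29733816  0.26      ]
ring side [ 0.62813672 -0.29580067  0.095     ] top [ 0.63142014 -0.30458685  0.095     ]
[ 0.63375914 -0.3074235   0.08578549] [ 0.63354526 -0.30750954  0.08576351]
[ 0.63086279 -0.2986565   0.18086077] [ 0.62887867 -0.29947548  0.18064643]
```

The pump hangs just above the ring, nose tip at side (339,96) and top (458,171). Both views put the pump about 5–6 mm short in −y, so I'll correct that and lower partway.

Emit:
{"name": "carry_out", "arguments": {"moves": [[-0.003,0.001,0,0,0.01],[-0.006,0.001,0.01,0,0.01],[-0.006,0.001,0.03,0,0.01],[-0.006,0.001,0.05,0,0.01],[-0.006,0.001,0.07,0,0.01],[-0.006,0.001,0.09,0,0.01],[-0.006,0.001,0.105,0,0.01],[-0.006,0.001,0.11,0,0.01]]}}

```text
clock: 7.55
tcp_pos: [0.6316, -0.3061, 0.3332]
orientation: [-2.04, -2.385, 0.002]
contact_force: [0.5, 0.7, -1.1]
grip_width: 0.0187
gripper_force: 39.1
```

Emit:
{"name": "carry_out", "arguments": {"moves": [[0,0,0,0,0.01],[0,0,0,0,0.01],[0,0,0,0,0.01],[0,0,0,0,0.01],[0,0,0,0,0.01],[0,0,0,0,0.01],[0,0,0,0,0.01],[0,0,0,0,0.01]]}}

```text
clock: 8.35
tcp_pos: [0.6321, -0.3063, 0.3357]
orientation: [-2.042, -2.388, -0.0]
contact_force: [-0.1, 0.0, -0.3]
grip_width: 0.0193
gripper_force: 39.1
```

```bash
python3 -c "
from h import *
delta([.632,-.3055,.283])
a=snap('side','side4');b=snap('top','top4')
cv2.imwrite('pics/c4.png',np.hstack([cv2.resize(x,(400,400),interpolation=cv2.INTER_CUBIC)[:,:,::-1] for x in (a[80:180,290:390],b[130:230,400:500])]))"
```

```text
8.35 tcp [ 0.6321 -0.3063  0.3357] d [0.0008 0.     0.0527] yaw 0.156 tilt [-0.  0. -1.] w 0.019302264418351516 39.137524366378784 F [-0.12  0.04 -0.3 ] j [ 0.04  0.63  0.48  1.57 -0.32  1.03  0.77]
```

View pics/c4.png

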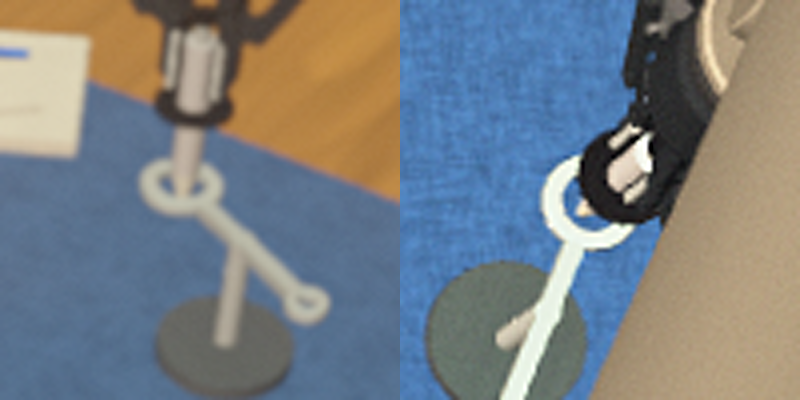

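The nose tip is inside the ring in both views: side crop (184,195), top crop (587,208). I'll check the centring numerically.

```bash
python3 -c "
from h import *
f=cv2.imread('pics/top4.png');h=cv2.cvtColor(f,cv2.COLOR_BGR2HSV)
print('top disc',onz('top',455,173.7,.15),'nose',onz('top',446.7,182,.075),'ring',onz('top',447.4,180.2,.095))
print('side disc',onz('side',290+193/4,80+106/4,.152),'nose',onz('side',290+184/4,80+195/4,.077),'ring',onz('side',335.6,126.5,.095))
p=np.array([.6315,-.3045,0])
for z in(.075,.095,.15): print(z,(np.array(proj('top',p+[0,0,z]))-[400,130])*4+[400,0],(np.array(proj('side',p+[0,0,z]))-[290,80])*4)
"
```

```text
top disc [ 0.63196513 -0.30342801  0.15      ] nose [ 0.63256981 -0.30888986  0.075     ] ring [ 0.63185738 -0.30441247  0.095     ]
side disc [ 0.62888327 -0.29792011  0.152     ] nose [ 0.63342338 -0.31071894  0.077     ] ring [ 0.62813672 -0.29580067  0.095     ]
0.075 [578.83803527 210.20764349] [181.39008199 203.34000793]
0.095 [589.82320053 201.45716749] [184.71340143 177.47849727]
0.15 [622.21036878 175.63968108] [194.29414504 102.5042793 ]
```

Disc and ring centres agree within about 2 mm in both views, so I'll lower the rest of the way.

Emit:
{"name": "carry_out", "arguments": {"moves": [[0,0,0.008,0,0.01],[0,0,0.016,0,0.01],[0,0,0.024,0,0.01],[0,0,0.032,0,0.01],[0,0,0.04,0,0.01],[0,0,0.046,0,0.01],[0,0,0.05,0,0.01],[0,0,0.052,0,0.01]]}}

```text
clock: 9.25
tcp_pos: [0.6321, -0.3063, 0.2832]
orientation: [-2.041, -2.387, 0.0]
contact_force: [-0.3, 0.3, -0.7]
grip_width: 0.0191
gripper_force: 39.1
```

Emit:
{"name": "carry_out", "arguments": {"moves": [[0,0,0,0,0.01],[0,0,0,0,0.01],[0,0,0,0,0.01],[0,0,0,0,0.01],[0,0,0,0,0.01],[0,0,0,0,0.01],[0,0,0,0,0.01],[0,0,0,0,0.01]]}}

```text
clock: 10.05
tcp_pos: [0.6321, -0.3063, 0.2837]
orientation: [-2.042, -2.388, -0.0]
contact_force: [0.6, 0.3, -0.2]
grip_width: 0.019
gripper_force: 39.1
```

```bash
python3 -c "
from h import *
delta([.632,-.3055,.281])
a=snap('side','side5');b=snap('top','top5')
cv2.imwrite('pics/c5.png',np.hstack([cv2.resize(x,(400,400),interpolation=cv2.INTER_CUBIC)[:,:,::-1] for x in (a[80:180,290:390],b[130:230,400:500])]))"
```

```text
10.05 tcp [ 0.6321 -0.3063  0.2837] d [0.0008 0.     0.0027] yaw 0.156 tilt [ 0.  0. -1.] w 0.01902047434598918 39.13656234741211 F [ 0.59  0.28 -0.21] j [ 0.06  0.68  0.46  1.6  -0.35  0.94  0.8 ]
```

View pics/c5.png

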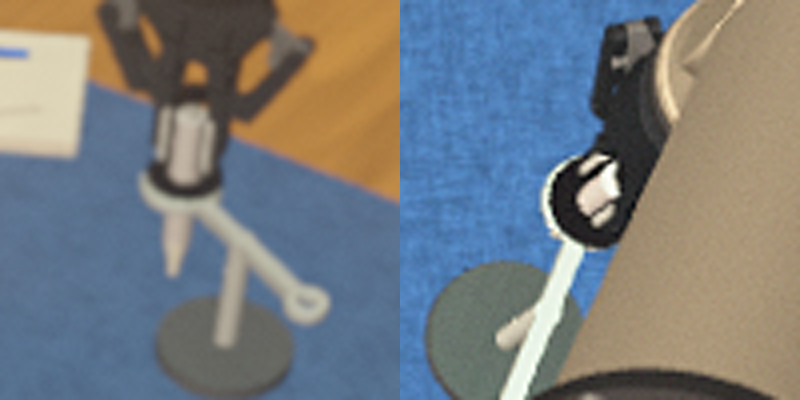

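The disc now sits just above the ring with the barrel through it (side disc about (185,180), ring about (181,187)). I'll lower the last 2.5 mm and open.

Emit:
{"name": "carry_out", "arguments": {"moves": [[0,0,0.001,0,0.01],[0,0,0.0025,0,0.01],[0,0,0.0025,0,0.01],[0,0,0.0025,0,0.025],[0,0,0.0025,0,0.035],[0,0,0.0025,0,0.05],[0,0,0.0025,0,0.07],[0,0,0.0025,0,0.085]]}}

```text
clock: 10.95
tcp_pos: [0.6321, -0.3063, 0.2812]
orientation: [2.042, 2.388, 0.0]
contact_force: [-0.0, 0.1, 0.1]
grip_width: 0.0768
gripper_force: 0.0
```

Emit:
{"name": "carry_out", "arguments": {"moves": [[0,0,0,0,0.085],[0,0,0,0,0.085],[0,0,-0.005,0,0.085],[0,0,-0.02,0,0.085],[0,0,-0.04,0,0.085],[0,0,-0.065,0,0.085],[0,0,-0.095,0,0.085],[0,0,-0.13,0,0.085]]}}

```text
clock: 11.75
tcp_pos: [0.6318, -0.3063, 0.4131]
orientation: [-2.042, -2.387, 0.0]
contact_force: [0.1, 0.7, -0.7]
grip_width: 0.0856
gripper_force: 0.0
```

Emit:
{"name": "carry_out", "arguments": {"moves": [[0.04,0,0,0,0.085],[0.08,0,0,0,0.085],[0.12,0,0,0,0.085],[0.16,0,0,0,0.085],[0.2,0,0,0,0.085],[0.22,0,0,0,0.085],[0.22,0,0,0,0.085],[0.22,0,0,0,0.085]]}}

```text
clock: 12.55
tcp_pos: [0.598, -0.0892, 0.4124]
orientation: [2.04, 2.387, 0.001]
contact_force: [-0.6, -0.4, 0.1]
grip_width: 0.0848
gripper_force: 0.0
```

```bash
python3 -c "
from h import *
delta([.632,-.3055,.281])
a=snap('side','side6');b=snap('top','top6')
cv2.imwrite('pics/c6.png',np.hstack([cv2.resize(x,(400,400),interpolation=cv2.INTER_CUBIC)[:,:,::-1] for x in (a[80:180,290:390],b[130:230,400:500])]))"
```

```text
12.55 tcp [ 0.598  -0.0892  0.4124] d [-0.2189 -0.0003  0.1315] yaw 0.1564 tilt [ 1.6e-03 -3.0e-04 -1.0e+00] w 0.08478988409057125 0.0 F [-0.59 -0.37  0.08] j [-0.34  0.38  0.5   1.75 -0.21  1.06  0.39]
```

View pics/c6.png

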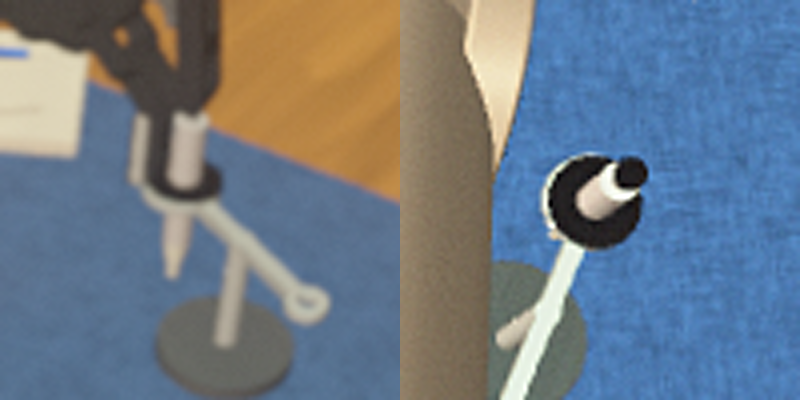

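The pump hangs upright in the eyelet. The disc is at about (595,202) in the top crop and the ring at (590,201), so it is off centre by about 2 mm. The gripper is well clear, so I'll hand in.

Emit:
{"name": "carry_out", "arguments": {"moves": [[0,0,0,0,0.085],[0,0,0,0,0.085],[0,0,0,0,0.085],[0,0,0,0,0.085],[0,0,0,0,0.085],[0,0,0,0,0.085],[0,0,0,0,0.085],[0,0,0,0,0.085]]}}

```text
clock: 13.45
tcp_pos: [0.5979, -0.0889, 0.4112]
orientation: [-2.041, -2.388, 0.0]
contact_force: [-0.4, -1.7, 0.3]
grip_width: 0.0845
gripper_force: 0.0
```

```bash
python3 -c "
from bench import r
print(r.hand_in())"
```

```text
the job is handed in; nothing more can be done
None
```

I handed the job in at about 13.5 s: the pump hangs upright in the wide eyelet, about 2 mm off centre, released with the arm well clear; the driver and brush were still in the rack when last seen, just after I lifted the pump out; `hand_in()` returned no verdict.

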